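Lock the curing turntable with its rod

TASK

Lock the curing turntable before it is carried off the windowsill. First turn its black knob until the holes in the orange yoke line up with the holes in the two blue brackets, then slide the green-handled steel rod from either end through all four holes, fully home with the handle up against the bracket. Let go of it and leave the bowl, clear box, funnel and keycap where they are.

Things in the scene. Friction and masses are not known exactly. Their poses are not given: they have to be found in the camera images.
- hole_line (a point): Centre of the turntable, on the line of the holes, 65 mm above the counter. Its x axis (level) is the line of the holes in the two blue brackets; z is up. The turntable cannot shift and is alike at both ends. White base 124 mm (x) by 130 mm (y) by 30 mm high.
- yoke (a joint): Angle of the platter with orange yoke and black knob, rad, counter-clockwise from above, about the vertical through the turntable's centre; 0 = yoke holes in line with bracket holes. Turns from -0.4 to 1.6, starts between 0.4 and 1.2, stays where it is left (friction about 0.06 N m).
- knob_grip (a point): Grip point of the black bar knob on the yoke, on the turning axis, 106 mm above the counter. The bar is 50 mm long (this point's x axis, parallel to the line of the yoke's holes), 14 mm wide (y); top at 118 mm, foot at 88 mm on the yoke's flat orange top. Turns with the yoke.
- rod_handle (a point): Centre of the locking rod's green handle, a block 70 mm long (x), 24 mm wide (y), 36 mm high (z), at first lying on the counter with this point 18 mm up. The steel rod, 10 mm thick with a round tip, runs out of its front face along +x on the centre line; 200 mm in all, 100 to 170 g; balances 15 to 20 mm in front of this point.
- rod_mid (a point): Point on the rod's axis 91 mm in front of the handle's centre (56 mm in front of the handle's front face); axes as those of the handle. It comes to the centre of the turntable (hole_line) when the rod is fully home, with the handle against the outer face of a bracket; the tip then stands 18 mm out of the other bracket.
- rod_tip (a point): The round tip of the rod, 165 mm in front of the handle's centre.
- bracket_a (a point): Centre of the hole in one blue bracket, 52 mm from hole_line along its -x. Upright plate 8 mm thick, 44 mm wide, rising to 85 mm above the counter; outer face 56 mm from the turntable's centre; round 16 mm hole, slightly bevelled on the outside.
- bracket_b (a point): Centre of the hole in the other, equal blue bracket, 52 mm from hole_line along its +x.
- yoke_hole (a point): Centre of the hole in one of the yoke's two upright orange legs (8 mm thick, 40 mm wide, 28 mm either side of the turning axis along knob_grip's x); each has a round 18 mm hole, 65 mm above the counter. Axes as knob_grip.
- bowl_c (a point): Bystander: stainless steel bowl, 110 mm across, 50 mm high; point half-way up its axis.
- funnel_c (a point): Bystander: green funnel standing mouth down, 90 mm across, 80 mm high; point half-way up.
- keycap_c (a point): Bystander: small amber resin keycap, 18 mm square, 12 mm high; its centre.
- rod: The whole locking rod; origin under the centre of its handle, 18 mm below rod_handle, same axes.
There are look-alikes about, which are no part of the job. There is more than one size of the rod; the job needs the smallest.

How it is judged:
By the outcome, as a careful person would: the job done as asked, in the order asked, and still so for the second after the job is handed in, with the robot touching nothing.
It also fails if it takes over 64 s, if anything falls off the work surface, if the arm or the gripper's body presses on something with over 40 N, if the wrist force passes 120 N, or if a joint passes its speed limit or range.

ROBOT

A 6-joint arm with a two-finger parallel gripper is mounted at the origin on the work surface. World frame = base frame: x ahead of the robot, y to its left, z up, the work surface at z = 0. Lengths are in m, angles in rad, forces in N, time in s.
With the tool pointing down it reaches from about 0.35 to 0.85 m from the base axis. Payload 8.1 kg.
Tool frame: the origin (TCP) lies on the centre line of the jaws, within the pads' length; the fingertips stand 22 mm ahead of it and the grasp point (between the pads) lies 3 mm ahead of it; x points along the fingers, y is the direction in which the jaws open and shut, and the axes are right-handed (so a half turn about x gives the same grasp; the last joint's range is limited). The gripper opens to 93 mm and grips with 3 to 60 N. Pads are 15 mm wide; open, the fingers measure 128 mm over their backs; the gripper's body (75 mm by 188 mm) begins 65 mm behind the grasp point.
Start: joints at [-1.198, 0.13, 1.488, -0, 1.523, -0.085], TCP at [0.265, -0.538, 0.241] pointing down, gripper open.
Joint ranges: [-2.96, 2.96], [-0.89, 2.26], [0.02, 2.5], [-1.34, 4.48], [0, 2.73], [-2.66, 2.66]. Speed limits (rad/s): [2.39, 2.39, 2.79, 3.14, 3.14, 3.14].

INTERFACE

Orientations are given as a unit quaternion [x, y, z, w].
In Python, from plant import monitor, viewer, sign_off gives the robot as it stands.
- The arm moves only by the shell command python3 -m creep 'ROWS' [FORCE]. ROWS is JSON, a list of rows, each a list of 7 numbers: the turn, a rotation vector about the tool's x, y, z in rad, then the shift along the tool's x, y, z in m, then the finger opening in m, from 0 to 0.093. In form: [[ax, ay, az, tx, ty, tz, claw], ...]. A call has 1 to 5 rows; each row shifts and turns the commanded pose from where the row before left it, along the tool's axes as they then stand; what a row does not reach is not made up. A row lasts 1/12 s, in which the tool goes at most 41.7 mm and 7.16 degrees, less where a joint would pass 70% of its speed; a pose out of reach is approached as far as the arm can. A call with a gripper value outside its range is refused whole. The fingers move at their own pace and stop on an object; FORCE is the grip in N (left out, the last holds). Time passes only in rows, so rows that do not move let the fingers close. It gives the time, the measured TCP pose, the force and the opening at its end, in the units of the state.
- monitor.get_state(): the state, without advancing time (a new reading comes with each control period).
- viewer.camera(name): name is "scene" or "top"; returns a dict with "color" (384x512x3 uint8, red, green, blue), "z_map" (384x512 float32, m along the optical axis (not along the pixel's ray), 0 where there is no reading), "vfov" (degrees; the focal length in pixels is half the picture's height over the tangent of half this angle, whatever the lens; pixels are square), "cx", "cy" (the principal point, pixels), "k1" (the pictures are not rectified: a ray, as slopes to the right and down, at radius r is drawn at 1 + k1 r^2 times it, then the intrinsics apply), "extrinsics" (4x4, takes a point from camera to world coordinates). Camera axes: x right, y up, looking along -z (the intrinsics and any distortion apply to the point x, -y, -z); pixel columns grow to the right and rows downward; lengths in m; the calibration is good to about 2 mm. A picture is of the moment at which its call begins.
- sign_off(): hands the job in, once; it reports no verdict.
The state is a dict: "time_s": time; "joint_positions": joint angles; "joint_velocities": joint speeds; "effort": joint torques, N m; "eef_pos": TCP position; "ee_rot": TCP orientation; "ft_force": force on the tool from outside, world axes, zero at the start; "torque": the same for the moment, N m; "grip_width": opening from 0.0 (shut) to 1.0 (fully open).
Only numpy, scipy, OpenCV 4.12 (cv2) and the standard library are available. Lean on these libraries where they do the work, as an engineer would, in place of code of your own. Each camera call takes 0.05 s, during which the arm holds its last target.

## Working session

There is one attempt and no reset: what is moved stays moved. The work goes in short steps, Python scripts to look and compute and a shell command to move; the robot and the scene stay as the last step left them, time stands still between calls to the robot, and variables do not carry over. Pictures are saved under pics/ and viewed, and the job is handed in when it is done.

```bash
ls; mkdir -p pics
python3 - <<'E'
from plant import monitor, viewer
import cv2,numpy as np
s=monitor.get_state();print(s)
for n in("scene","top"):
    c=viewer.camera(n);print(n,c["vfov"],c["cx"],c["cy"],c["k1"],c["extrinsics"])
    cv2.imwrite(f"pics/{n}0.png",c["color"][:,:,::-1])
    np.savez(f"{n}0.npz",**c)
E
```

```text
pics
{'time_s': 0.0, 'joint_positions': array([-1.19839743e+00,  1.31169395e-01,  1.48927431e+00,  1.42708451e-05,
        1.52300135e+00, -8.53781898e-02]), 'joint_velocities': array([ 2.68118755e-04,  3.96554256e-04,  8.48000671e-05,  1.20165497e-03,
        2.54099766e-04, -6.84142289e-05]), 'effort': array([-3.39630378e-05, -5.59845722e+01, -4.91756201e+01,  7.65993074e-02,
        3.53596034e-02, -1.24546500e-04]), 'eef_pos': array([ 0.26501569, -0.53770839,  0.23958523]), 'ee_rot': array([-0.68857594, -0.16108774,  0.6887533 , -0.15978991]), 'ft_force': array([-0.4298891 , -1.04080531,  1.08834855]), 'torque': array([ 0.00206199, -0.05132123,  0.01365497]), 'grip_width': 1.0008315561736572}
scene 42.66909133196198 255.50832416957388 188.6832192592924 0.013462451937725637 [[ 0.86805092 -0.36783089  0.3334487   1.12497049]
 [ 0.4961298   0.61763059 -0.61023575 -0.83251338]
 [ 0.01851544  0.69514954  0.71862667  1.23640753]
 [ 0.          0.          0.          1.        ]]
top 49.734060985042895 249.53842061857017 185.34696100970305 -0.15050620946681392 [[-0.00550337  0.98145129 -0.19163268  0.37001055]
 [-0.99993537 -0.00730757 -0.00870942  0.13623345]
 [-0.00994824  0.19157237  0.98142807  1.34657226]
 [ 0.          0.          0.          1.        ]]
```

View pics/scene0.png

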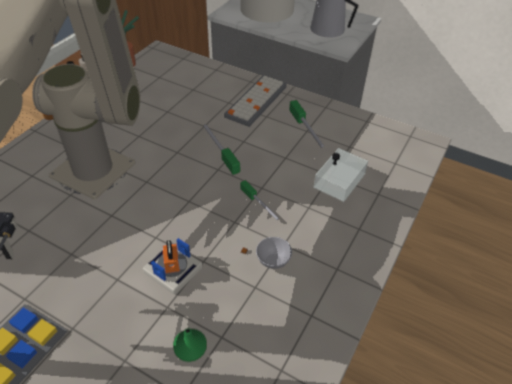

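View pics/top0.png

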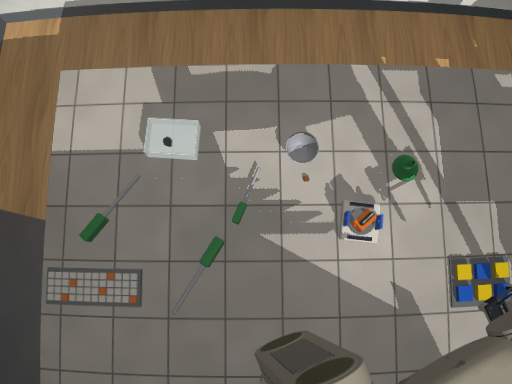

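Both views show three green-handled rods, at top pixels (239,212), (212,252) and (94,228). The turntable is at (362,221), the bowl at (302,148), the keycap at (306,178), the funnel at (405,168) and the clear box at (173,139). The rod at (239,212) looks smallest, so I'll measure all three.

```bash
cat > h.py <<'E'
import numpy as np,cv2
def K(c):
    f=c["color"].shape[0]/2/np.tan(np.radians(float(c["vfov"]))/2)
    return np.array([[f,0,float(c["cx"])],[0,f,float(c["cy"])],[0,0,1]]),np.array([float(c["k1"]),0,0,0])
def rays(c,px):
    k,d=K(c);p=cv2.undistortPointsIter(np.array(px,float).reshape(-1,1,2),k,d,None,None,(3,50,1e-10)).reshape(-1,2)
    v=np.c_[p[:,0],-p[:,1],-np.ones(len(p))]
    E=c["extrinsics"];return E[:3,3],v@E[:3,:3].T
def plane(c,px,z):
    o,v=rays(c,px);return o+v*((z-o[2])/v[:,2])[:,None]
def proj(c,P):
    E=np.linalg.inv(c["extrinsics"]);q=np.atleast_2d(P)@E[:3,:3].T+E[:3,3]
    k,d=K(c);q=q*[1,-1,-1]
    return cv2.projectPoints(q.reshape(-1,1,3),np.zeros(3),np.zeros(3),k,d)[0].reshape(-1,2)
def tri(c1,p1,c2,p2):
    o1,v1=rays(c1,[p1]);o2,v2=rays(c2,[p2]);v1=v1[0]/np.linalg.norm(v1);v2=v2[0]/np.linalg.norm(v2)
    A=np.c_[v1,-v2];t=np.linalg.lstsq(A,o2-o1,rcond=None)[0]
    a=o1+t[0]*v1;b=o2+t[1]*v2
    return (a+b)/2,np.linalg.norm(a-b)
def pts(c,mask):
    ys,xs=np.nonzero(mask);z=c["z_map"][ys,xs];o,v=rays(c,np.c_[xs,ys]);return o+v*z[:,None]
def load(n): return dict(np.load(n))
def hsv(c): return cv2.cvtColor(c["color"],cv2.COLOR_RGB2HSV)
def crop(c,u,v,r,s,name):
    u,v=int(u),int(v);im=c["color"][max(v-r,0):v+r,max(u-r,0):u+r,::-1]
    cv2.imwrite(name,cv2.resize(im,None,fx=s,fy=s,interpolation=cv2.INTER_CUBIC))
E
python3 - <<'E'
from h import *
for n in("top","scene"):
    c=load(n+"0.npz");H=hsv(c)
    for nm,lo,hi in(("green",(50,100,30),(85,255,255)),("orange",(5,170,90),(16,255,255)),("blue",(105,150,50),(130,255,255))):
        m=cv2.inRange(H,lo,hi);k,l,s,ce=cv2.connectedComponentsWithStats(m)
        for i in range(1,k):
            if s[i,4]<15: continue
            P=pts(c,l==i); r=cv2.minAreaRect(np.argwhere(l==i)[:,::-1].astype(np.float32))
            zz=P[:,2]
            q=cv2.minAreaRect(P[zz>np.percentile(zz,30)][:,:2].astype(np.float32)*1000)
            print(n,nm,ce[i].round(1),s[i,4],"med",np.median(P,0).round(3),"zmax",np.percentile(zz,95).round(3),"rect mm",np.round(q[1]),round(q[2]))
c=load("top0.npz");crop(c,245,200,45,8,"pics/c1.png");crop(c,362,221,35,10,"pics/c2.png")
c=load("scene0.npz");crop(c,262,202,40,8,"pics/c3.png");crop(c,172,265,38,10,"pics/c4.png")
E
```

```text
top green [404.8 167.7] 494 med [ 0.682 -0.367  0.025] zmax 0.073 rect mm [ 80. 639.] 35
top green [238.9 212.3] 151 med [0.539 0.182 0.036] zmax 0.04 rect mm [22. 67.] 66
top green [ 93.5 227.3] 371 med [0.491 0.652 0.048] zmax 0.053 rect mm [569.  89.] 82
top green [211.4 251.5] 322 med [0.413 0.268 0.049] zmax 0.054 rect mm [151.  94.] 56
top orange [362.6 220.8] 192 med [ 0.501 -0.197  0.087] zmax 0.093 rect mm [ 49. 401.] 26
top orange [110.5 276. ] 30 med [0.335 0.594 0.03 ] zmax 0.033 rect mm [13. 17.] 1
top orange [ 72.6 282.4] 35 med [0.313 0.72  0.031] zmax 0.033 rect mm [16. 18.] 3
top orange [102.4 290.7] 35 med [0.287 0.62  0.029] zmax 0.032 rect mm [16. 20.] 2
top orange [ 64.7 297. ] 32 med [0.264 0.747 0.03 ] zmax 0.035 rect mm [13. 19.] 3
top orange [132.6 299.1] 37 med [0.264 0.519 0.029] zmax 0.032 rect mm [19. 17.] 6
top blue [347.8 217.4] 40 med [ 0.515 -0.155  0.084] zmax 0.089 rect mm [ 7. 40.] 88
top blue [380.  221.1] 38 med [ 0.502 -0.257  0.083] zmax 0.09 rect mm [ 7. 39.] 81
top blue [481.9 270.8] 233 med [ 0.335 -0.616  0.028] zmax 0.033 rect mm [783.  46
[... 377 characters left out ...]
 160.8] 264 med [0.428 0.255 0.047] zmax 0.055 rect mm [  59. 1349.] 34
scene green [247.6 189.1] 144 med [0.544 0.177 0.033] zmax 0.041 rect mm [  47. 1199.] 31
scene green [189.5 345. ] 792 med [ 0.699 -0.388  0.026] zmax 0.069 rect mm [ 74. 661.] 40
scene orange [170.4 259.5] 247 med [ 0.52  -0.222  0.086] zmax 0.093 rect mm [ 38. 910.] 43
scene blue [183.1 247.4] 114 med [ 0.516 -0.157  0.064] zmax 0.087 rect mm [10. 42.] 80
scene blue [158.2 269.9] 122 med [ 0.505 -0.26   0.067] zmax 0.087 rect mm [ 7. 44.] 81
scene blue [ 23.1 319.8] 373 med [ 0.27  -0.551  0.027] zmax 0.031 rect mm [ 57. 932.] 73
scene blue [ 21.1 353.4] 445 med [ 0.341 -0.62   0.027] zmax 0.031 rect mm [ 56. 847.] 77
```

```bash
python3 -c "
import cv2,numpy as np
a=[cv2.resize(cv2.imread(f'pics/c{i}.png'),(400,300) if 0 else (400,400)) for i in (1,3,2,4)]
cv2.imwrite('pics/cc1.png',np.hstack(a[:2]));cv2.imwrite('pics/cc2.png',np.hstack(a[2:]))"
```

```text
(no output)
```

View pics/cc1.png

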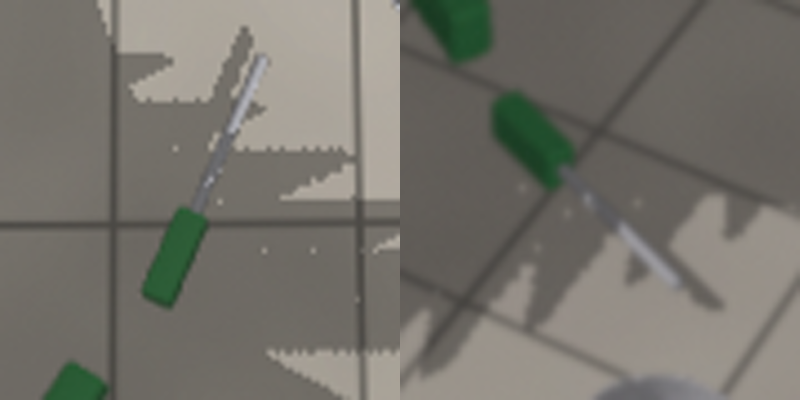

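View pics/cc2.png

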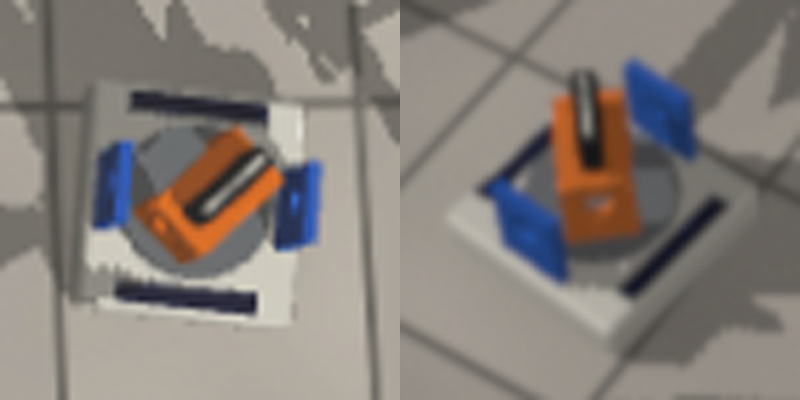

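The crop of the rod at top (239,212) shows a handle of about 67×22 mm with a top near 36 mm. The two others have tops near 53 mm, so this is the smallest and the one I want. Its rod runs up and right to a tip near top (258,168). Next I'll measure its axis, the brackets and the yoke from both views.

```bash
cat > meas.py <<'E'
from h import *
def blob(c,lo,hi,uv,rad=12):
    m=cv2.inRange(hsv(c),lo,hi);k,l,s,ce=cv2.connectedComponentsWithStats(m)
    d=[np.hypot(*(ce[i]-uv)) if s[i,4]>=10 else 1e9 for i in range(1,k)];i=1+int(np.argmin(d));return l==i,ce[i],s[i,4]
def toprect(c,m,z,tol):
    """rect of pixels whose depth puts them at the top face; ray-cast to plane z"""
    P=pts(c,m);ys,xs=np.nonzero(m);ok=np.abs(P[:,2]-z)<tol
    Q=plane(c,np.c_[xs,ys][ok],z)[:,:2]
    r=cv2.minAreaRect((Q*1000).astype(np.float32));b=cv2.boxPoints(r)
    return np.array(r[0])/1000,r[1],Q,b
E
cat > m1.py <<'E'
from meas import *
T=load("top0.npz");S=load("scene0.npz")
G=((50,100,30),(85,255,255));B=((105,130,40),(130,255,255));O=((4,150,60),(18,255,255));
for n,c,uv in(("top",T,(239,212)),("scene",S,(247.6,189))):
    m,_,_=blob(c,*G,uv);ce,wh,Q,b=toprect(c,m,.036,.006)
    u,s,v=np.linalg.svd(Q-Q.mean(0));print(n,"handle top",ce.round(4),np.round(wh,1),len(Q),"ang",np.degrees(np.arctan2(v[0,1],v[0,0])).round(1),"mean",Q.mean(0).round(4))
for n,c,uvs in(("top",T,((347.8,217.4),(380,221.1))),("scene",S,((183,247.4),(158,270)))):
    ms=[]
    for uv in uvs:
        m,_,_=blob(c,*B,uv);ce,wh,Q,b=toprect(c,m,.085,.008);P=pts(c,m)
        u,s,v=np.linalg.svd(P-P.mean(0));ms.append(Q.mean(0))
        print(n,"brk top",ce.round(4),np.round(wh,1),len(Q),"mean",Q.mean(0).round(4),"P",P.mean(0).round(4),"zr",P[:,2].min().round(3),P[:,2].max().round(3),"pl.n",v[2].round(3))
    a,b=ms;print(" centre",(a+b)/2,"sep",np.hypot(*(a-b)),"ang",np.degrees(np.arctan2(*(b-a)[::-1])))
for n,c,uv in(("top",T,(362.6,220.8)),("scene",S,(170,259))):
    m,_,_=blob(c,*O,uv);P=pts(c,m);print(n,"orange z",np.percentile(P[:,2],[5,50,95]).round(3))
    H=hsv(c);w=np.zeros(m.shape,bool);v0,u0=int(uv[1]),int(uv[0]);w[v0-25:v0+20,u0-20:u0+20]=1
    k=w.copy();P=np.zeros(m.shape+(3,));ys,xs=np.nonzero(w);P[ys,xs]=pts(c,w)
    k&=(P[...,2]>.10)&(P[...,2]<.13);Q=P[k];u,s,v=np.linalg.svd(Q[:,:2]-Q[:,:2].mean(0))
    r=cv2.minAreaRect((Q[:,:2]*1000).astype(np.float32))
    print(n,"knob",k.sum(),Q.mean(0).round(4),r,"ang",np.degrees(np.arctan2(v[0,1],v[0,0])).round(1))
E
python3 m1.py
```

```text
top handle top [0.5393 0.1823] [22.3 67.7] 146 ang 157.0 mean [0.539  0.1825]
scene handle top [0.5413 0.1779] [22.4 67.9] 83 ang -23.3 mean [0.5429 0.1786]
top brk top [ 0.5133 -0.1549] [ 9.  40.9] 41 mean [ 0.5137 -0.1549] P [ 0.5128 -0.1542  0.0784] zr 0.043 0.092 pl.n [0.087 0.994 0.064]
top brk top [ 0.501 -0.257] [ 8.5 38.7] 37 mean [ 0.5012 -0.2572] P [ 0.5008 -0.2569  0.0769] zr 0.034 0.091 pl.n [-0.121 -0.993 -0.016]
 centre [ 0.50745586 -0.20600991] sep 0.10306520870900444 ang -97.01497331068737
scene brk top [ 0.5165 -0.1574] [10.3 40.7] 41 mean [ 0.5172 -0.1573] P [ 0.5166 -0.1568  0.064 ] zr 0.031 0.09 pl.n [-0.109 -0.994  0.016]
scene brk top [ 0.5036 -0.2594] [10.5 48.8] 49 mean [ 0.502 -0.259] P [ 0.5035 -0.2593  0.0668] zr 0.037 0.089 pl.n [-0.181 -0.984  0.006]
 centre [ 0.50963864 -0.20815784] sep 0.10285831039706286 ang -98.50425935792057
top orange z [0.045 0.087 0.094]
top knob 82 [ 0.5087 -0.2057  0.117 ] ((509.3594055175781, -207.04208374023438), (14.79643440246582, 49.06023406982422), 42.164642333984375) ang 132.4
scene orange z [0.045 0.087 0.104]
scene knob 90 [ 0.5115 -0.2094  0.1158] ((508.589599609375, -206.79087829589844), (14.166130065917969, 52.40929412841797), 40.58279037475586) ang -50.2
```

```bash
cat > go.py <<'E'
import sys,numpy as np
from scipy.spatial.transform import Rotation as R
from plant import monitor
def delta(pos,yaw):
    """pos: desired TCP; yaw deg of tool y, tool x down. Total shift in present tool axes; then turn rotvec"""
    s=monitor.get_state();r=R.from_quat(s["ee_rot"]);M=r.as_matrix()
    a=np.radians(yaw);y=np.array([np.cos(a),np.sin(a),0]);x=np.array([0,0,-1.]);D=np.c_[x,y,np.cross(x,y)]
    return s,M,M.T@(np.array(pos)-s["eef_pos"]),(r.inv()*R.from_matrix(D)).as_rotvec()
if __name__=="__main__":
    p=list(map(float,sys.argv[1:5]));s,M,t,w=delta(p[:3],p[3])
    print("t",round(s["time_s"],2),"pos",s["eef_pos"].round(4),"yawY",np.degrees(np.arctan2(M[1,1],M[0,1])).round(2),"x",M[:,0].round(3))
    print("q",s["joint_positions"].round(3),"F",s["ft_force"].round(1),"w",s["grip_width"]*.093)
    print("shift(tool)",t.round(4),"turn",w.round(4),"deg",np.degrees(w).round(1))
E
python3 go.py .5086 -.2071 .17 41.2;python3 go.py .5086 -.2071 .17 -138.8
```

```text
t 0.1 pos [ 0.265  -0.5378  0.2397] yawY -63.77 x [-0.001  0.001 -1.   ]
q [-1.198  0.131  1.489 -0.     1.523 -0.085] F [ 0.7  0.  -0.8] w 0.09285621312620114
shift(tool) [ 0.0701 -0.1888 -0.3646] turn [-1.832e+00 -1.500e-03  1.100e-03] deg [-1.05e+02 -1.00e-01  1.00e-01]
t 0.1 pos [ 0.265  -0.5378  0.2397] yawY -63.77 x [-0.001  0.001 -1.   ]
q [-1.198  0.131  1.489 -0.     1.523 -0.085] F [ 0.7  0.  -0.8] w 0.09285621312620114
shift(tool) [ 0.0701 -0.1888 -0.3646] turn [1.3096e+00 1.0000e-03 1.4000e-03] deg [75.   0.1  0.1]
```

```bash
python3 -m creep '[[0,0,0,0,-0.008,-0.015,0.06],[0,0,0,0,-0.0157,-0.0304,0.06],[0,0,0,0,-0.0157,-0.0304,0.06],[0,0,0,0,-0.0157,-0.0304,0.06],[0,0,0,0,-0.0157,-0.0304,0.06]]'
python3 -m creep '[[0,0,0,0,-0.0157,-0.0304,0.06],[0,0,0,0,-0.0157,-0.0304,0.06],[0,0,0,0,-0.0157,-0.0304,0.06],[0,0,0,0,-0.0157,-0.0304,0.06],[0,0,0,0,-0.0157,-0.0304,0.06]]'
python3 -m creep '[[0,0,0,0,-0.0157,-0.0304,0.06],[0,0,0,0,-0.0157,-0.0304,0.06],[0,0,0,0,-0.008,-0.016,0.06],[-0.12,0,0,0,0,0,0.06],[-0.12,0,0,0,0,0,0.06]]'
python3 -m creep '[[-0.12,0,0,0,0,0,0.06],[-0.12,0,0,0,0,0,0.06],[-0.12,0,0,0,0,0,0.06],[-0.12,0,0,0,0,0,0.06],[-0.12,0,0,0,0,0,0.06]]'
python3 -m creep '[[-0.12,0,0,0,0,0,0.06],[-0.12,0,0,0,0,0,0.06],[-0.12,0,0,0,0,0,0.06],[-0.12,0,0,0,0,0,0.06],[-0.12,0,0,0,0,0,0.06]]'
python3 -m creep '[[-0.12,0,0,0,0,0,0.06],[-0.12,0,0,0,0,0,0.06],[-0.03,0,0,0,0,0,0.06],[0,0,0,0,0,0,0.06],[0,0,0,0,0,0,0.06]]'
python3 go.py .5086 -.2071 .17 41.2
```

```text
time_s: 0.52
eef_pos: [0.3572, -0.4122, 0.2402]
ee_rot: [0.689, 0.161, -0.689, 0.16]
ft_force: [-0.3, -0.9, 0.3]
grip_width: 0.692
time_s: 0.93
eef_pos: [0.4588, -0.2743, 0.2404]
ee_rot: [-0.689, -0.161, 0.689, -0.16]
ft_force: [-0.1, -0.6, 0.1]
grip_width: 0.648
time_s: 1.35
eef_pos: [0.5101, -0.2051, 0.2402]
ee_rot: [-0.663, -0.245, 0.664, -0.244]
ft_force: [0.7, -0.6, -0.5]
grip_width: 0.644
time_s: 1.77
eef_pos: [0.5094, -0.2065, 0.2403]
ee_rot: [-0.562, -0.429, 0.562, -0.429]
ft_force: [-0.4, -0.3, 0.3]
grip_width: 0.644
time_s: 2.18
eef_pos: [0.5093, -0.2065, 0.2403]
ee_rot: [0.41, 0.576, -0.41, 0.576]
ft_force: [-0.7, 0.9, 0.7]
grip_width: 0.645
time_s: 2.6
eef_pos: [0.5094, -0.2068, 0.2404]
ee_rot: [0.331, 0.625, -0.331, 0.625]
ft_force: [-0.1, -0.6, -0.1]
grip_width: 0.644
t 2.6 pos [ 0.5094 -0.2068  0.2404] yawY 34.13 x [-0.  0. -1.]
q [-0.479 -0.005  1.629  0.     1.517 -1.075] F [-0.1 -0.6 -0.1] w 0.059883303339412594
shift(tool) [ 0.0704 -0.0009 -0.0002] turn [-1.234e-01 -5.000e-04  1.000e-04] deg [-7.1 -0.   0. ]
```

```bash
python3 -m creep '[[-0.12,0,0,0,-0.001,0,0.06],[0,0,0,0.03,0,0,0.06],[0,0,0,0.035,0,0,0.06],[0,0,0,0.025,0,0,0.06],[0,0,0,0.01,0,0,0.06]]'
python3 -m creep '[[0,0,0,0.01,0,0,0.06],[0,0,0,0.01,0,0,0.06],[0,0,0,0.007,0,0,0.06],[0,0,0,0,0,0,0.06],[0,0,0,0,0,0,0.06]]'
python3 go.py .5086 -.2071 .112 41.2
python3 - <<'E'
from h import *
from plant import viewer
for n in("scene","top"):
    c=viewer.camera(n);np.savez(n+"1.npz",**c)
crop(load("scene1.npz"),172,255,40,9,"pics/d1.png")
E
```

```text
time_s: 3.02
eef_pos: [0.5063, -0.2064, 0.136]
ee_rot: [0.293, 0.646, -0.293, 0.641]
ft_force: [0.2, -0.6, -0.5]
grip_width: 0.645
time_s: 3.43
eef_pos: [0.5092, -0.2082, 0.1143]
ee_rot: [0.293, 0.643, -0.293, 0.644]
ft_force: [1.3, -0.2, 0.3]
grip_width: 0.646
t 3.43 pos [ 0.5092 -0.2082  0.1143] yawY 41.07 x [ 0.001 -0.    -1.   ]
q [-0.481  0.093  1.765  0.     1.283 -1.198] F [ 1.3 -0.2  0.3] w 0.06009876266113379
shift(tool) [ 0.0023  0.0003 -0.0012] turn [-0.0022  0.0007 -0.0003] deg [-0.1  0.  -0. ]
```

View pics/d1.png

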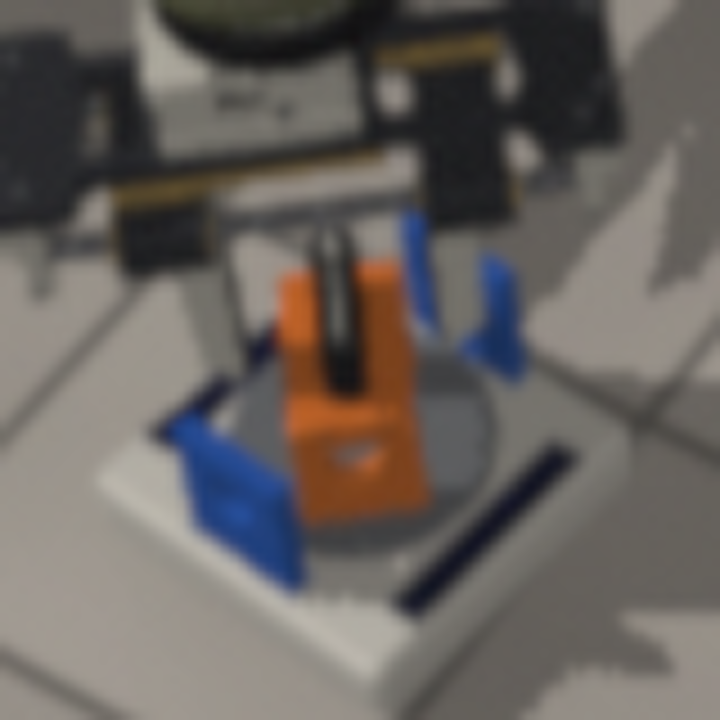

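The crop shows the two fingers straddling the black knob at (340,310), clear of the brackets. I'll close on it and turn clockwise.

```bash
python3 -m creep '[[0,0,0,0.002,0,0,0.03],[0,0,0,0,0,0,0.008],[0,0,0,0,0,0,0.008],[0,0,0,0,0,0,0.008],[0,0,0,0,0,0,0.008]]' 15
python3 -m creep '[[0,0,0,0,0,0,0.008],[0,0,0,0,0,0,0.008],[0,0,0,0,0,0,0.008]]'
python3 go.py .5086 -.2071 .112 -7.3
```

```text
time_s: 3.95
eef_pos: [0.5088, -0.208, 0.1118]
ee_rot: [0.293, 0.644, -0.293, 0.644]
ft_force: [0.9, 1.3, -0.2]
grip_width: 0.339
time_s: 4.2
eef_pos: [0.5088, -0.2079, 0.1116]
ee_rot: [0.293, 0.644, -0.293, 0.644]
ft_force: [0.6, -0.6, 0.0]
grip_width: 0.148
t 4.2 pos [ 0.5088 -0.2079  0.1116] yawY 41.08 x [ 0.  0. -1.]
q [-0.481  0.095  1.768  0.     1.278 -1.198] F [ 0.6 -0.6  0. ] w 0.013721607174634946
shift(tool) [-0.0004  0.0003 -0.0007] turn [ 8.444e-01 -2.000e-04 -3.000e-04] deg [48.4 -0.  -0. ]
```

```bash
python3 -m creep '[[0.05,0,0,0,0,0,0.008],[0.09,0,0,0,0,0,0.008],[0.09,0,0,0,0,0,0.008],[0.09,0,0,0,0,0,0.008],[0.09,0,0,0,0,0,0.008]]'
python3 -m creep '[[0.09,0,0,0,0,0,0.008],[0.09,0,0,0,0,0,0.008],[0.09,0,0,0,0,0,0.008],[0.09,0,0,0,0,0,0.008],[0.075,0,0,0,0,0,0.008]]'
python3 -m creep '[[0,0,0,0,0,0,0.008],[0,0,0,0,0,0,0.008]]'
python3 go.py .5086 -.2071 .112 -7.3
```

```text
time_s: 4.62
eef_pos: [0.5084, -0.2082, 0.1116]
ee_rot: [0.419, 0.57, -0.419, 0.569]
ft_force: [-3.4, -1.0, 2.1]
grip_width: 0.152
time_s: 5.03
eef_pos: [0.5078, -0.2082, 0.1116]
ee_rot: [-0.531, -0.466, 0.533, -0.465]
ft_force: [-6.8, -0.6, 3.3]
grip_width: 0.15
time_s: 5.2
eef_pos: [0.5078, -0.2083, 0.1117]
ee_rot: [-0.531, -0.467, 0.532, -0.466]
ft_force: [-6.3, 0.1, 3.7]
grip_width: 0.149
t 5.2 pos [ 0.5078 -0.2083  0.1117] yawY -7.38 x [-0.002 -0.    -1.   ]
q [-4.820e-01  9.500e-02  1.768e+00 -1.000e-03  1.280e+00 -3.530e-01] F [-6.3  0.1  3.7] w 0.013868845805973322
shift(tool) [-0.0003  0.0006 -0.0013] turn [-0.0014  0.0004  0.002 ] deg [-0.1  0.   0.1]
```

```bash
python3 -m creep '[[0,0,0,0,0,0,0.06],[0,0,0,0,0,0,0.06],[0,0,0,0,0,0,0.06],[0,0,0,0,0,0,0.06],[0,0,0,-0.01,0,0,0.06]]'
python3 -m creep '[[0,0,0,-0.02,0,0,0.06],[0,0,0,-0.035,0,0,0.06],[0,0,0,-0.035,0,0,0.06],[0,0,0,-0.03,0,0,0.06],[0,0,0,-0.01,0,0,0.06]]'
python3 go.py .555 .174 .16 66.8;python3 go.py .555 .174 .16 -113.2
```

```text
time_s: 5.62
eef_pos: [0.5075, -0.2073, 0.1198]
ee_rot: [-0.531, -0.468, 0.531, -0.466]
ft_force: [0.2, 1.6, -0.2]
grip_width: 0.458
time_s: 6.03
eef_pos: [0.5108, -0.2089, 0.2586]
ee_rot: [0.532, 0.464, -0.53, 0.47]
ft_force: [0.4, 0.5, 0.1]
grip_width: 0.644
t 6.03 pos [ 0.5108 -0.2089  0.2586] yawY -7.32 x [ 0.008 -0.004 -1.   ]
q [-0.481 -0.015  1.607  0.     1.541 -0.353] F [0.4 0.5 0.1] w 0.05988480311079073
shift(tool) [ 0.0974 -0.0057 -0.3857] turn [-1.2937  0.0077 -0.005 ] deg [-74.1   0.4  -0.3]
t 6.03 pos [ 0.5108 -0.2089  0.2586] yawY -7.32 x [ 0.008 -0.004 -1.   ]
q [-0.481 -0.015  1.607  0.     1.541 -0.353] F [0.4 0.5 0.1] w 0.05988480311079073
shift(tool) [ 0.0974 -0.0057 -0.3857] turn [ 1.8479 -0.0054 -0.0083] deg [105.9  -0.3  -0.5]
```

```bash
python3 -m creep '[[0,0,0,0,0,-0.02,0.06],[0,0,0,0,-0.0005,-0.035,0.06],[0,0,0,0,-0.0005,-0.035,0.06],[0,0,0,0,-0.0005,-0.035,0.06],[0,0,0,0,-0.0005,-0.035,0.06]]'
python3 -m creep '[[0,0,0,0,-0.0007,-0.035,0.06],[0,0,0,0,-0.0007,-0.035,0.06],[0,0,0,0,-0.0007,-0.035,0.06],[0,0,0,0,-0.0007,-0.035,0.06],[0,0,0,0,-0.0007,-0.035,0.06]]'
python3 -m creep '[[0,0,0,0,0,-0.033,0.06],[0,0,0,0,0,-0.018,0.06],[-0.12,0,0,0,0,0,0.06],[-0.12,0,0,0,0,0,0.06],[-0.12,0,0,0,0,0,0.06]]'
python3 -m creep '[[-0.12,0,0,0,0,0,0.06],[-0.12,0,0,0,0,0,0.06],[-0.12,0,0,0,0,0,0.06],[-0.12,0,0,0,0,0,0.06],[-0.12,0,0,0,0,0,0.06]]'
python3 -m creep '[[-0.12,0,0,0,0,0,0.06],[-0.12,0,0,0,0,0,0.06],[-0.09,0,0,0,0,0,0.06],[0,0,0,0.02,0,0,0.06],[0,0,0,0.02,0,0,0.06]]'
python3 go.py .554 .174 .1 66.8
python3 - <<'E'
from h import *
from plant import viewer
for n in("scene","top"):
    c=viewer.camera(n);np.savez(n+"2.npz",**c)
a=load("scene2.npz");b=load("top2.npz")
crop(a,172,260,38,10,"pics/e1.png");crop(b,362,221,38,10,"pics/e2.png")
cv2.imwrite("pics/e.png",np.hstack([cv2.resize(cv2.imread(f"pics/e{i}.png"),(400,400)) for i in(1,2)]))
crop(a,250,185,45,8,"pics/f.png")
E
sed -i 's/"scene0.npz"/"scene"+N+".npz"/;s/"top0.npz"/"top"+N+".npz"/;s/^T=/import sys;N=sys.argv[1];T=/' m1.py; python3 m1.py 2
```

```text
time_s: 6.45
eef_pos: [0.527, -0.0476, 0.2519]
ee_rot: [0.531, 0.467, -0.531, 0.467]
ft_force: [1.6, -0.5, -1.3]
grip_width: 0.648
time_s: 6.87
eef_pos: [0.5458, 0.1268, 0.2519]
ee_rot: [0.531, 0.467, -0.531, 0.467]
ft_force: [0.7, 0.0, 0.5]
grip_width: 0.643
time_s: 7.28
eef_pos: [0.5523, 0.1763, 0.2515]
ee_rot: [0.437, 0.556, -0.437, 0.556]
ft_force: [1.1, -0.3, -0.6]
grip_width: 0.648
time_s: 7.7
eef_pos: [0.5524, 0.1756, 0.2517]
ee_rot: [0.253, 0.66, -0.253, 0.66]
ft_force: [0.1, -0.3, -0.3]
grip_width: 0.645
time_s: 8.12
eef_pos: [0.5536, 0.1758, 0.213]
ee_rot: [0.144, 0.691, -0.143, 0.694]
ft_force: [0.8, 0.0, -0.0]
grip_width: 0.649
t 8.12 pos [0.5536 0.1758 0.213 ] yawY 66.62 x [ 0.004  0.001 -1.   ]
q [ 0.219  0.089  1.583  0.     1.466 -0.943] F [ 0.8  0.  -0. ] w 0.06035038703759112
shift(tool) [ 0.113  -0.0018  0.0008] turn [-0.0031  0.0029 -0.0022] deg [-0.2  0.2 -0.1]
top handle top [0.5286 0.1871] [21.9 43.5] 94 ang 154.5 mean [0.5288 0.1871]
scene handle top [0.5422 0.1775] [22.4 69.8] 88 ang -23.7 mean [0.5416 0.1795]
top brk top [ 0.5135 -0.1549] [ 9.  40.5] 40 mean
[... 336 characters left out ...]
 [10.3 42.9] 41 mean [ 0.5178 -0.1573] P [ 0.5184 -0.1569  0.0687] zr 0.035 0.107 pl.n [-0.111 -0.993 -0.026]
scene brk top [ 0.5025 -0.2595] [ 9.5 46.5] 42 mean [ 0.5006 -0.2591] P [ 0.5122 -0.2678  0.0834] zr 0.026 1.236 pl.n [-0.383 -0.894 -0.232]
 centre [ 0.5092182  -0.20816254] sep 0.10325065062508398 ang -99.60022226935932
top orange z [0.055 0.088 0.094]
top knob 89 [ 0.5082 -0.2063  0.116 ] ((508.726806640625, -207.0775146484375), (49.90724563598633, 14.674816131591797), 83.02794647216797) ang -98.4
scene orange z [0.046 0.085 0.091]
scene knob 127 [ 0.5101 -0.2083  0.1136] ((508.4231872558594, -206.96823120117188), (50.2955322265625, 16.293315887451172), 83.9426498413086) ang -99.0
```

View pics/e.png

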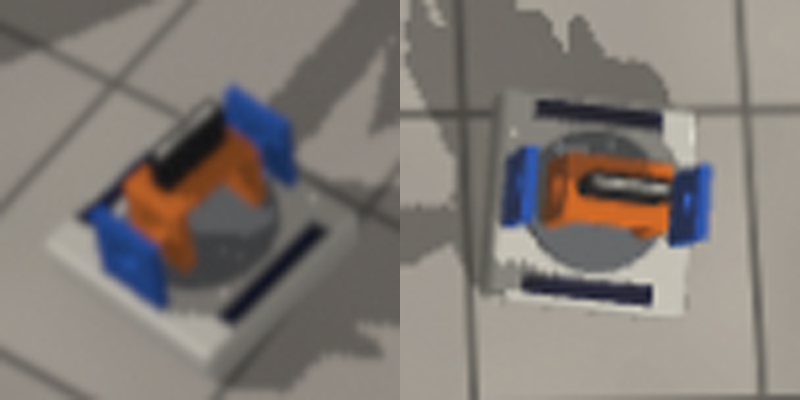

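View pics/f.png

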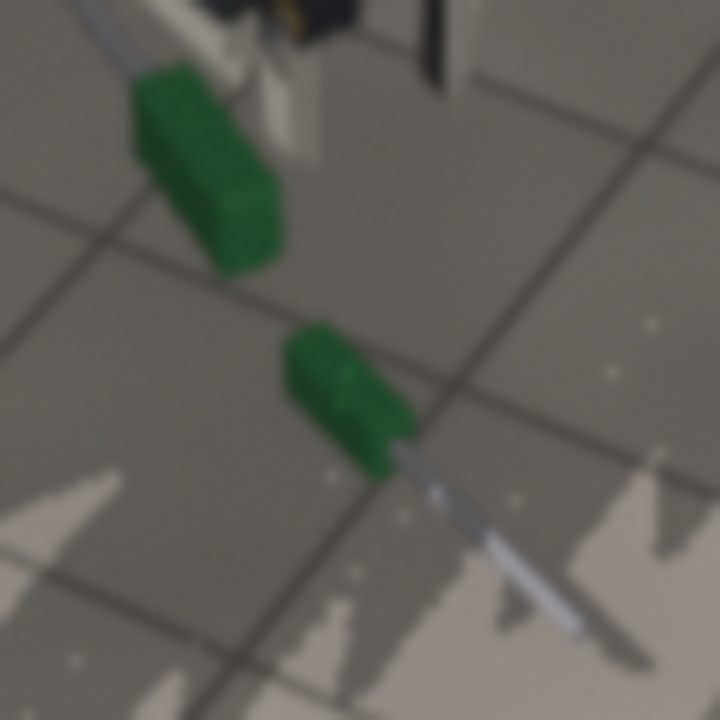

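The yoke now lies along the bracket line: the bar reads about -98.5° and the brackets about -97.5°. The jaw is above the smallest rod's handle, at (350,400) in the crop. I'll descend and grasp it.

```bash
python3 -m creep '[[0,0,0,0.03,-0.002,0,0.06],[0,0,0,0.035,0,0,0.06],[0,0,0,0.035,0,0,0.06],[0,0,0,0.025,0,0,0.06],[0,0,0,0.02,0,0,0.06]]'
python3 -m creep '[[0,0,0,0.012,0,0,0.06],[0,0,0,0.005,0,0,0.06],[0,0,0,0,0,0,0.06]]'
python3 go.py .554 .174 .027 66.7
```

```text
time_s: 8.63
eef_pos: [0.5508, 0.1735, 0.0649]
ee_rot: [0.143, 0.693, -0.144, 0.692]
ft_force: [0.4, 0.7, 0.7]
grip_width: 0.641
time_s: 8.88
eef_pos: [0.5516, 0.1737, 0.0494]
ee_rot: [0.143, 0.693, -0.144, 0.692]
ft_force: [0.4, -0.3, 0.1]
grip_width: 0.642
t 8.88 pos [0.5516 0.1737 0.0494] yawY 66.58 x [-0.001 -0.    -1.   ]
q [ 0.216  0.246  1.722  0.     1.174 -0.946] F [ 0.4 -0.3  0.1] w 0.059665285911883546
shift(tool) [0.0224 0.0013 0.0021] turn [-0.0021 -0.0009  0.0006] deg [-0.1 -0.1  0. ]
```

```bash
python3 -m creep '[[0,0,0,0.01,0.001,0.002,0.06],[0,0,0,0.008,0,0,0.06],[0,0,0,0.004,0,0,0.06],[0,0,0,0,0,0,0.045],[0,0,0,0,0,0,0.03]]' 15
python3 -m creep '[[0,0,0,0,0,0,0.015],[0,0,0,0,0,0,0.015],[0,0,0,0,0,0,0.015],[0,0,0,0,0,0,0.015],[0,0,0,0,0,0,0.015]]' 25
python3 -m creep '[[0,0,0,0,0,0,0.015],[0,0,0,0,0,0,0.015],[0,0,0,0,0,0,0.015]]'
python3 go.py .554 .174 .027 66.7
```

```text
time_s: 9.3
eef_pos: [0.5538, 0.1738, 0.0275]
ee_rot: [0.143, 0.693, -0.144, 0.692]
ft_force: [-0.1, 0.2, 0.3]
grip_width: 0.55
time_s: 9.72
eef_pos: [0.5544, 0.174, 0.0281]
ee_rot: [0.144, 0.692, -0.143, 0.693]
ft_force: [0.5, 0.9, 1.2]
grip_width: 0.256
time_s: 9.97
eef_pos: [0.5544, 0.174, 0.0281]
ee_rot: [0.144, 0.692, -0.143, 0.693]
ft_force: [0.8, 1.0, 4.2]
grip_width: 0.257
t 9.97 pos [0.5544 0.174  0.0281] yawY 66.58 x [ 0.001  0.    -1.   ]
q [ 0.216  0.282  1.724  0.     1.135 -0.946] F [0.8 1.  4.2] w 0.023889048051071417
shift(tool) [ 0.0011 -0.0002 -0.0003] turn [-0.0021  0.0006 -0.0007] deg [-0.1  0.  -0. ]
```

```bash
python3 -m creep '[[0,0,0,-0.01,0,0,0.015],[0,0,0,-0.02,0,0,0.015],[0,0,0,-0.03,0,0,0.015],[0,0,0,-0.03,0,0,0.015],[0,0,0,-0.03,0,0,0.015]]'
python3 -m creep '[[0,0,0,-0.012,0,0,0.015],[0.06,0,0,0,0,0,0.015],[0.11,0,0,0,0,0,0.015],[0.11,0,0,0,0,0,0.015],[0.11,0,0,0,0,0,0.015]]'
python3 -m creep '[[0.11,0,0,0,0,0,0.015],[0.11,0,0,0,0,0,0.015],[0.11,0,0,0,0,0,0.015],[0.11,0,0,0,0,0,0.015],[0.11,0,0,0,0,0,0.015]]'
python3 -m creep '[[0.11,0,0,0,0,0,0.015],[0.11,0,0,0,0,0,0.015],[0.11,0,0,0,0,0,0.015],[0.018,0,0,0,0,0,0.015],[0,0,0,0,0,0,0.015]]'
python3 go.py .5359 .0168 .0751 -7.1
```

```text
time_s: 10.38
eef_pos: [0.5531, 0.1735, 0.1486]
ee_rot: [0.143, 0.693, -0.144, 0.692]
ft_force: [-0.3, 0.1, -2.2]
grip_width: 0.257
time_s: 10.8
eef_pos: [0.5534, 0.1736, 0.1587]
ee_rot: [0.276, 0.651, -0.277, 0.65]
ft_force: [-0.1, 0.8, -2.2]
grip_width: 0.257
time_s: 11.22
eef_pos: [0.5533, 0.1735, 0.1585]
ee_rot: [0.442, 0.551, -0.444, 0.551]
ft_force: [0.2, 0.9, -1.2]
grip_width: 0.252
time_s: 11.63
eef_pos: [0.5535, 0.1736, 0.1588]
ee_rot: [-0.53, -0.468, 0.531, -0.468]
ft_force: [-0.0, -0.3, -2.8]
grip_width: 0.257
t 11.63 pos [0.5535 0.1736 0.1588] yawY -7.12 x [-0.001 -0.    -1.   ]
q [ 0.216  0.13   1.639 -0.     1.373  0.34 ] F [-0.  -0.3 -2.8] w 0.023912000637211918
shift(tool) [0.0838 0.0021 0.1577] turn [-0.0004  0.0006  0.0013] deg [-0.   0.   0.1]
```

```bash
python3 -m creep '[[0,0,0,0,0.001,0.02,0.015],[0,0,0,0,0.001,0.034,0.015],[0,0,0,0.01,0,0.034,0.015],[0,0,0,0.015,0,0.034,0.015],[0,0,0,0.015,0,0.025,0.015]]'
python3 -m creep '[[0,0,0,0.015,0,0.01,0.015],[0,0,0,0.015,0,0,0.015],[0,0,0,0.01,0,0,0.015],[0,0,0,0.004,0,0,0.015],[0,0,0,0,0,0,0.015]]'
python3 -m creep '[[0,0,0,0,0,0,0.015],[0,0,0,0,0,0,0.015]]'
python3 go.py .5359 .0168 .0751 -7.1
python3 - <<'E'
from h import *
from plant import viewer
for n in("scene","top"):
    c=viewer.camera(n);np.savez(n+"3.npz",**c)
a=load("scene3.npz");b=load("top3.npz")
crop(a,190,245,50,8,"pics/g1.png");crop(b,335,210,50,8,"pics/g2.png")
E
```

```text
time_s: 12.05
eef_pos: [0.5373, 0.0255, 0.1195]
ee_rot: [0.53, 0.468, -0.53, 0.469]
ft_force: [-0.6, 0.0, -2.3]
grip_width: 0.257
time_s: 12.47
eef_pos: [0.5353, 0.0182, 0.0744]
ee_rot: [-0.529, -0.469, 0.531, -0.467]
ft_force: [-0.1, -0.1, -1.1]
grip_width: 0.256
time_s: 12.63
eef_pos: [0.5371, 0.0183, 0.0767]
ee_rot: [0.531, 0.468, -0.53, 0.468]
ft_force: [0.0, 0.6, -1.4]
grip_width: 0.251
t 12.63 pos [0.5371 0.0183 0.0767] yawY -7.13 x [ 0.002 -0.    -1.   ]
q [-0.061  0.104  1.828  0.     1.208  0.063] F [ 0.   0.6 -1.4] w 0.023348517368393364
shift(tool) [ 0.0016 -0.001   0.0016] turn [-0.0006 -0.0001 -0.0015] deg [-0.  -0.  -0.1]
```

View pics/g1.png

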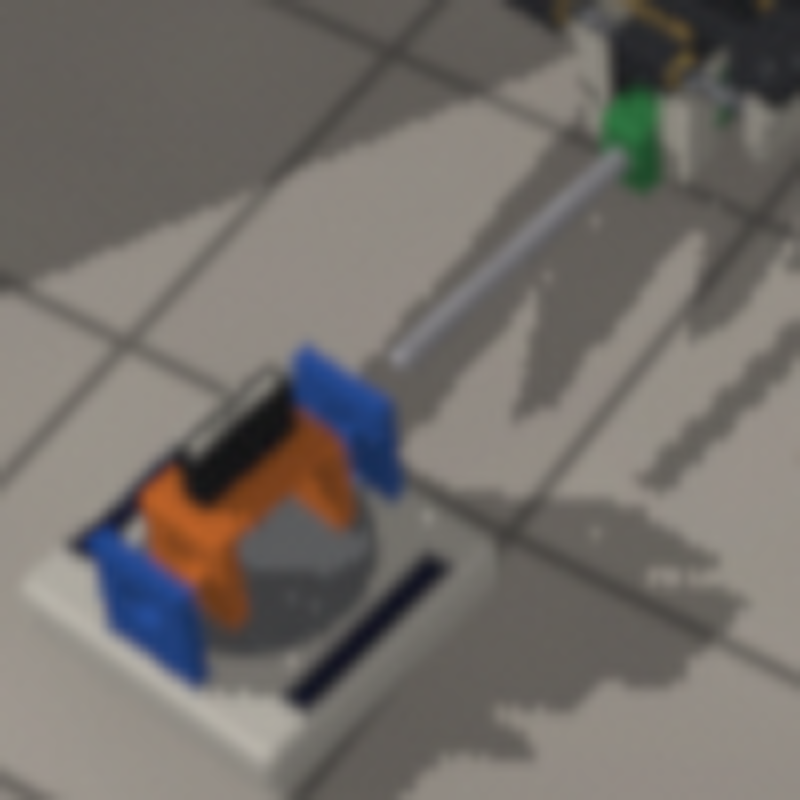

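View pics/g2.png

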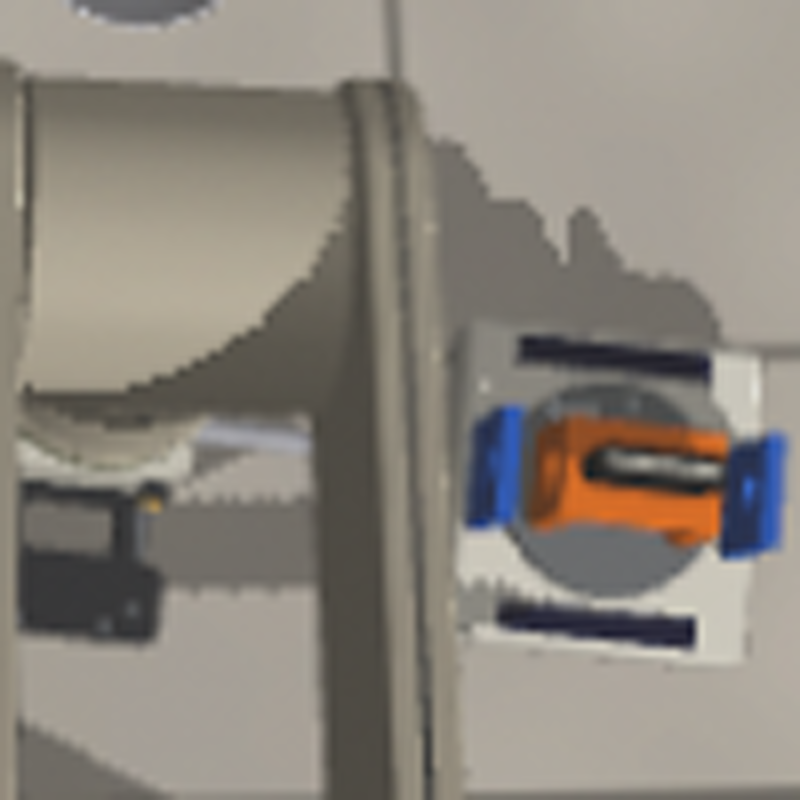

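```bash
cat > rod.py <<'E'
import sys
from h import *
N=sys.argv[1]
d=np.array([np.cos(np.radians(-97.1)),np.sin(np.radians(-97.1)),0]);n=np.array([-d[1],d[0],0])
for nm,C in(("scene",(.5091,-.2082,.065)),("top",(.5077,-.2061,.065))):
    c=load(nm+N+".npz");C=np.array(C);w=np.ones((384,512),bool);P=pts(c,w).reshape(384,512,3);q=P-C
    t=q@d;l=q@n
    H=hsv(c)
    m=(t<-.062)&(t>-.205)&(abs(l)<.02)&(abs(q[...,2])<.017)&(c["z_map"]>0)&(H[...,1]<60)
    Q=np.c_[t[m],l[m],q[...,2][m]]
    if len(Q)<8: print(nm,len(Q));continue
    tb=np.arange(-.21,-.06,.02)
    for a in tb:
        k=(Q[:,0]>=a)&(Q[:,0]<a+.02)
        if k.sum()>2: print(nm,round(a+.01,3),k.sum(),"lat,z mm",(Q[k,1:].mean(0)*1000).round(1))
    print("tip t",Q[:,0].max().round(4))
    # pixel check: axis line projected vs. mask centroid across
    L=proj(c,np.array([C+s*d for s in(-.2,-.15,-.1,-.08,-.052,.052)]));print(L.round(1).tolist())
    ys,xs=np.nonzero(m);e=L[2]-L[0];e/=np.hypot(*e);off=(np.c_[xs,ys]-L[0])@np.array([-e[1],e[0]]);print("px offset",off.mean().round(2),off.min().round(1),off.max().round(1))
E
python3 rod.py 3
```

```text
scene -0.2 13 lat,z mm [-0.7  3.8]
scene -0.18 20 lat,z mm [0.1 4.4]
scene -0.16 16 lat,z mm [0.4 4.9]
scene -0.14 19 lat,z mm [0.3 5.5]
scene -0.12 21 lat,z mm [1.2 5.7]
scene -0.1 18 lat,z mm [0.3 6.1]
scene -0.08 11 lat,z mm [-0.5  4.7]
tip t -0.081
[[215.1, 217.0], [204.6, 226.7], [193.7, 236.9], [189.2, 241.0], [182.8, 246.9], [157.8, 270.2]]
px offset 0.77 -0.8 2.5
top -0.16 18 lat,z mm [-0.8  5.7]
top -0.14 21 lat,z mm [0.2 5.3]
top -0.12 5 lat,z mm [0.  5.7]
tip t -0.1271
[[299.5, 212.6], [315.4, 214.5], [331.2, 216.3], [337.5, 217.0], [346.4, 218.0], [378.8, 221.6]]
px offset -0.17 -1.8 1.3
```

Both views put the rod within about 1 mm sideways of the hole line and about 1.5–2 mm high, with the tip about 20 mm outside the bracket. I'll lower it 2 mm and start inserting.

```bash
python3 -m creep '[[0,0,0,0.002,0,0,0.015],[0,0,0,0,0,0.01,0.015],[0,0,0,0,0,0.01,0.015],[0,0,0,0,0,0.008,0.015],[0,0,0,0,0,0.006,0.015]]'
python3 -m creep '[[0,0,0,0,0,0.006,0.015],[0,0,0,0,0,0,0.015]]'
python3 go.py .5174 -.1321 .0751 -7.1
python3 - <<'E'
from h import *
from plant import viewer
for n in("scene","top"):
    c=viewer.camera(n);np.savez(n+"4.npz",**c)
a=load("scene4.npz");crop(a,185,245,35,11,"pics/k1.png")
E
python3 rod.py 4
```

```text
time_s: 13.15
eef_pos: [0.5318, -0.0174, 0.0737]
ee_rot: [-0.531, -0.467, 0.531, -0.467]
ft_force: [-0.5, -0.2, -1.7]
grip_width: 0.258
time_s: 13.32
eef_pos: [0.5311, -0.0233, 0.0737]
ee_rot: [-0.531, -0.467, 0.531, -0.467]
ft_force: [-0.1, -0.2, -1.4]
grip_width: 0.25
t 13.32 pos [ 0.5311 -0.0233  0.0737] yawY -7.3 x [-0. -0. -1.]
q [-0.14   0.095  1.844 -0.     1.203 -0.013] F [-0.1 -0.2 -1.4] w 0.023236722444115974
shift(tool) [-0.0014  0.0003  0.1096] turn [-0.0035  0.0003 -0.    ] deg [-0.2  0.  -0. ]
scene -0.18 21 lat,z mm [7.6 3.1]
scene -0.16 20 lat,z mm [-0.2  1.4]
scene -0.14 20 lat,z mm [-0.6  2.6]
scene -0.12 18 lat,z mm [-0.8  2.2]
scene -0.1 20 lat,z mm [-0.1  2.7]
scene -0.08 21 lat,z mm [-0.3  3.8]
tip t -0.0704
[[215.1, 217.0], [204.6, 226.7], [193.7, 236.9], [189.2, 241.0], [182.8, 246.9], [157.8, 270.2]]
px offset 0.16 -5.8 6.9
top -0.12 10 lat,z mm [-2.5  1.8]
top -0.1 21 lat,z mm [-1.3  2.5]
top -0.08 13 lat,z mm [-1.2  2. ]
tip t -0.0773
[[299.5, 212.6], [315.4, 214.5], [331.2, 216.3], [337.5, 217.0], [346.4, 218.0], [378.8, 221.6]]
px offset 0.4 -1.2 2.0
```

View pics/k1.png

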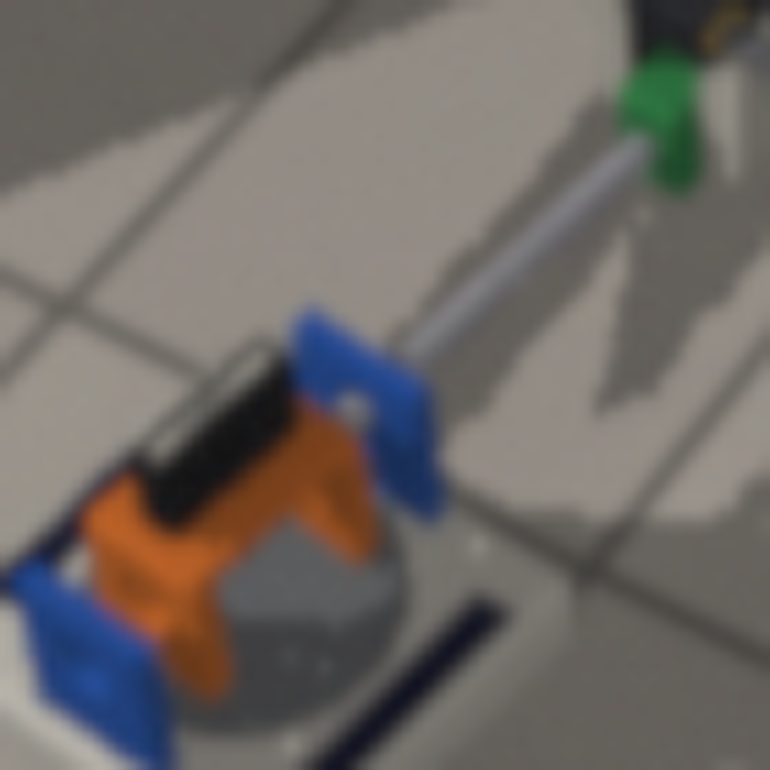

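The crop shows the tip inside the near bracket's hole at (355,405), with no contact force. I'll trim 1 mm up and 1 mm sideways, then push on.

```bash
python3 -m creep '[[0,0,0,-0.001,0.001,0,0.015],[0,0,0,0,0,0.008,0.015],[0,0,0,0,0,0.01,0.015],[0,0,0,0,0,0.01,0.015],[0,0,0,0,0,0.01,0.015]]'
python3 go.py .5174 -.1321 .0751 -7.1
python3 -m creep '[[0,0,0,0,0,0.01,0.015],[0,0,0,0,0,0.01,0.015],[0,0,0,0,0,0.01,0.015],[0,0,0,0,0,0.008,0.015],[0,0,0,0,0,0.005,0.015]]'
python3 go.py .5174 -.1321 .0751 -7.1
```

```text
time_s: 13.83
eef_pos: [0.5273, -0.0608, 0.0746]
ee_rot: [-0.53, -0.468, 0.531, -0.468]
ft_force: [0.2, -0.3, -1.6]
grip_width: 0.254
t 13.83 pos [ 0.5273 -0.0608  0.0746] yawY -7.21 x [-0. -0. -1.]
q [-0.211  0.091  1.846 -0.     1.205 -0.085] F [ 0.2 -0.3 -1.6] w 0.023612757454130842
shift(tool) [-0.0005 -0.0008  0.072 ] turn [-0.0019  0.0002  0.    ] deg [-0.1  0.   0. ]
time_s: 14.25
eef_pos: [0.5219, -0.1037, 0.0747]
ee_rot: [-0.531, -0.467, 0.531, -0.467]
ft_force: [-0.4, -1.3, -1.5]
grip_width: 0.253
t 14.25 pos [ 0.5219 -0.1037  0.0747] yawY -7.27 x [ 0. -0. -1.]
q [-0.292  0.094  1.842 -0.     1.205 -0.165] F [-0.4 -1.3 -1.5] w 0.023502849655455786
shift(tool) [-0.0004 -0.0008  0.0287] turn [-0.003   0.0002 -0.    ] deg [-0.2  0.  -0. ]
```

```bash
python3 -m creep '[[0,0,0,0,0,0.008,0.015],[0,0,0,0,0,0.008,0.015],[0,0,0,0,0,0.004,0.015],[0,0,0,0,0,0.002,0.015],[0,0,0,0,0,0,0.015]]'
python3 go.py .5174 -.1321 .0751 -7.1
python3 -m creep '[[0,0,0,0,0,0.002,0.015],[0,0,0,0,0,0.002,0.015],[0,0,0,0,0,0,0.015]]'
python3 go.py .5174 -.1321 .0751 -7.1
python3 - <<'E'
from h import *
from plant import viewer
for n in("scene","top"):
    c=viewer.camera(n);np.savez(n+"5.npz",**c)
a=load("scene5.npz");crop(a,175,250,35,11,"pics/l1.png")
E
```

```text
time_s: 14.67
eef_pos: [0.5193, -0.1246, 0.0746]
ee_rot: [0.531, 0.467, -0.531, 0.467]
ft_force: [0.1, 0.1, -1.2]
grip_width: 0.26
t 14.67 pos [ 0.5193 -0.1246  0.0746] yawY -7.25 x [ 0. -0. -1.]
q [-0.331  0.099  1.837 -0.     1.205 -0.205] F [ 0.1  0.1 -1.2] w 0.024216727385520446
shift(tool) [-0.0005 -0.0009  0.0077] turn [-0.0026  0.     -0.    ] deg [-0.1  0.  -0. ]
time_s: 14.92
eef_pos: [0.5188, -0.1282, 0.0746]
ee_rot: [-0.53, -0.468, 0.53, -0.468]
ft_force: [0.2, -0.2, -1.0]
grip_width: 0.261
t 14.92 pos [ 0.5188 -0.1282  0.0746] yawY -7.2 x [-0. -0. -1.]
q [-0.338  0.101  1.836 -0.     1.205 -0.212] F [ 0.2 -0.2 -1. ] w 0.02425043140894923
shift(tool) [-0.0005 -0.0009  0.004 ] turn [-0.0018  0.0001  0.    ] deg [-0.1  0.   0. ]
```

View pics/l1.png

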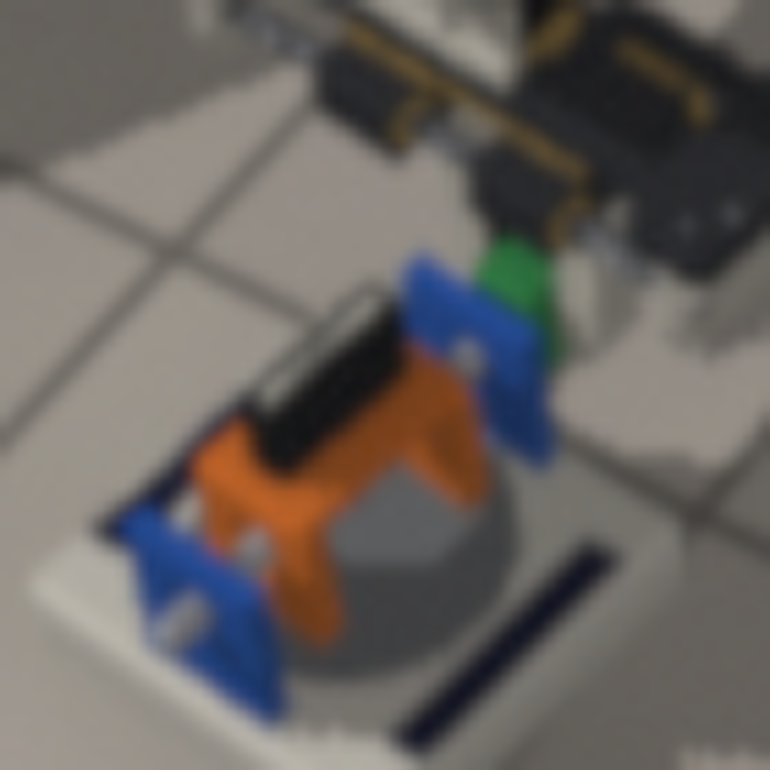

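The rod runs through all four holes and its tip stands out of the far bracket at (180,620). I'll keep going in 2 mm steps until the handle touches the bracket.

```bash
for i in 1; do :; done; python3 -m creep '[[0,0,0,0,0,0.002,0.015],[0,0,0,0,0,0.002,0.015],[0,0,0,0,0,0,0.015]]'
python3 -m creep '[[0,0,0,0,0,0.002,0.015],[0,0,0,0,0,0,0.015]]'
python3 -m creep '[[0,0,0,0,0,0.002,0.015],[0,0,0,0,0,0,0.015]]'
python3 go.py .5174 -.1321 .0751 -7.1
```

```text
time_s: 15.27
eef_pos: [0.5183, -0.1324, 0.0747]
ee_rot: [-0.53, -0.467, 0.531, -0.468]
ft_force: [-0.3, -1.0, -2.0]
grip_width: 0.259
time_s: 15.43
eef_pos: [0.5181, -0.1333, 0.0746]
ee_rot: [0.531, 0.468, -0.53, 0.467]
ft_force: [0.7, 4.9, -0.9]
grip_width: 0.26
time_s: 15.6
eef_pos: [0.5181, -0.1335, 0.0747]
ee_rot: [0.532, 0.469, -0.529, 0.466]
ft_force: [1.4, 14.0, 2.5]
grip_width: 0.257
t 15.6 pos [ 0.5181 -0.1335  0.0747] yawY -7.19 x [ 0.     0.005 -1.   ]
q [-0.351  0.103  1.833  0.005  1.207 -0.227] F [ 1.4 14.   2.5] w 0.023922660025441668
shift(tool) [-0.0004 -0.0008 -0.0013] turn [-0.0016 -0.0047  0.0003] deg [-0.1 -0.3  0. ]
```

The handle met the bracket: the reaction rose from about 0 to 14 N within 1 mm. I'll lower it 2 mm to reduce the drop, ease off the push, and release.

```bash
python3 -m creep '[[0,0,0,0.001,0,-0.001,0.015],[0,0,0,0.001,0,0,0.015],[0,0,0,0,0,0,0.015]]'
python3 -m creep '[[0,0,0,0,0,0,0.03],[0,0,0,0,0,0,0.035],[0,0,0,0,0,0,0.045],[0,0,0,0,0,0,0.055],[0,0,0,0,0,0,0.055]]'
python3 -m creep '[[0,0,0,0,0,0,0.055],[0,0,0,0,0,0,0.055],[0,0,0,0,0,0,0.055]]'
python3 go.py .5174 -.1321 .0751 -7.1
python3 -m creep '[[0,0,0,-0.005,0,0,0.055],[0,0,0,-0.015,0,0,0.055],[0,0,0,-0.03,0,0,0.055],[0,0,0,-0.03,0,0,0.055],[0,0,0,-0.03,0,0,0.055]]'
python3 -m creep '[[0,0,0,-0.03,0,-0.03,0.055],[0,0,0,0,0,-0.04,0.055],[0,0,0,0,0,-0.04,0.055],[0,0,0,0,0,-0.04,0.055],[0,0,0,0,0,-0.04,0.055]]'
python3 -m creep '[[0,0,0,0,0,-0.04,0.055],[0,0,0,0,0,-0.04,0.055],[0,0,0,0,0,-0.02,0.055],[0,0,0,0,0,0,0.055]]'
python3 - <<'E'
from h import *
from plant import viewer
for n in("scene","top"):
    c=viewer.camera(n);np.savez(n+"6.npz",**c)
    cv2.imwrite(f"pics/{n}6.png",c["color"][:,:,::-1])
a=load("scene6.npz");b=load("top6.npz");crop(a,180,250,35,11,"pics/n1.png");crop(b,355,218,35,11,"pics/n2.png")
cv2.imwrite("pics/n.png",np.hstack([cv2.resize(cv2.imread(f"pics/n{i}.png"),(400,400)) for i in(1,2)]))
E
```

```text
time_s: 15.85
eef_pos: [0.5184, -0.1335, 0.0729]
ee_rot: [0.531, 0.468, -0.53, 0.467]
ft_force: [1.9, 9.0, 1.5]
grip_width: 0.257
time_s: 16.27
eef_pos: [0.5179, -0.1353, 0.0727]
ee_rot: [-0.531, -0.467, 0.531, -0.468]
ft_force: [-0.1, -0.0, -0.2]
grip_width: 0.544
time_s: 16.52
eef_pos: [0.5179, -0.1352, 0.0726]
ee_rot: [-0.531, -0.467, 0.531, -0.467]
ft_force: [-0.4, 0.7, -0.3]
grip_width: 0.588
t 16.52 pos [ 0.5179 -0.1352  0.0726] yawY -7.23 x [-0. -0. -1.]
q [-0.351  0.105  1.834 -0.     1.202 -0.225] F [-0.4  0.7 -0.3] w 0.0546874376217448
shift(tool) [-0.0025 -0.0009 -0.003 ] turn [-0.0022  0.      0.    ] deg [-0.1  0.   0. ]
time_s: 16.93
eef_pos: [0.5175, -0.1349, 0.1839]
ee_rot: [-0.53, -0.468, 0.531, -0.467]
ft_force: [0.6, -0.5, -0.8]
grip_width: 0.589
time_s: 17.35
eef_pos: [0.5418, 0.0545, 0.2131]
ee_rot: [0.531, 0.467, -0.53, 0.468]
ft_force: [0.4, -0.3, 0.5]
grip_width: 0.594
time_s: 17.68
eef_pos: [0.5541, 0.1564, 0.2124]
ee_rot: [0.53, 0.469, -0.529, 0.468]
ft_force: [-0.2, 0.1, -1.0]
grip_width: 0.591
```

View pics/n.png

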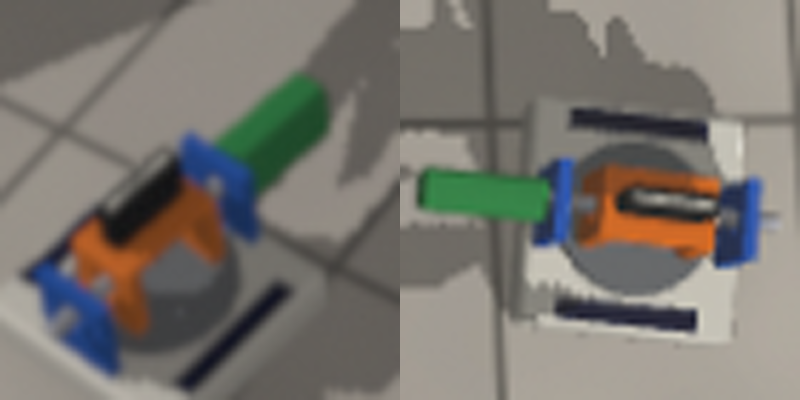

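View pics/scene6.png

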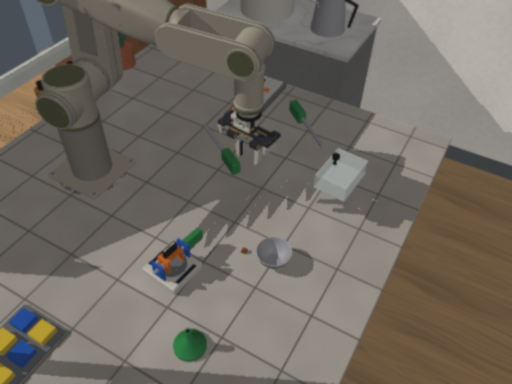

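The handle sits at the near bracket and the tip shows past the far one in both views. The bowl, box, funnel and keycap look where they were. I'll check how well it is seated with numbers.

Run:
```python
from meas import *
from plant import viewer,monitor
d=np.array([np.cos(np.radians(-97.1)),np.sin(np.radians(-97.1)),0]);n=np.array([-d[1],d[0],0])
for nm,C,uv in(("scene",(.5093,-.2082,.065),(195,238)),("top",(.5079,-.2061,.065),(336,215))):
    c=viewer.camera(nm);C=np.array(C)
    m,ce,a=blob(c,(50,100,30),(85,255,255),uv);q=pts(c,m)-C;z=q[:,2];k=(z>-.02)&(z<.04)&(abs(q@n)<.04);q=q[k]
    t=q@d;z=q[:,2];print(nm,ce,a,"t range",np.percentile(t,[1,50,99]).round(4),"top z near/far",z[(t>-.085)].max().round(3),z[t<-.105].max().round(3),"lat",(q@n).mean().round(4))
    w=np.ones((384,512),bool);q=pts(c,w).reshape(384,512,3)-C;k=(abs(q@n)<.008)&(abs(q[...,2])<.012)&(q@d>.064)&(q@d<.1);print("tip px",k.sum(),"t",(q@d)[k].max().round(4) if k.any() else None)
    o=load(nm+"0.npz");dd=cv2.absdiff(c["color"],o["color"]).max(2)
    for b,(u,v) in {"scene":dict(bowl=(273,251),key=(245,251),fun=(189,345),box=(340,175)),"top":dict(bowl=(302,148),key=(306,178),fun=(405,168),box=(173,139))}[nm].items():
        g=[cv2.cvtColor(x["color"],cv2.COLOR_RGB2GRAY)[v-25:v+25,u-25:u+25].astype(np.float32) for x in(o,c)];print(b,np.round(cv2.phaseCorrelate(*g)[0],2))
print(monitor.get_state()["time_s"])
```

```text
scene [193.35869565 237.15217391] 184 t range [-0.1249 -0.0943 -0.0658] top z near/far 0.019 0.017 lat 0.004
tip px 6 t 0.0686
bowl [0.13 0.21]
key [-0.15 -0.09]
fun [-0.02  0.11]
box [-0.04 -0.06]
top [334.66666667 216.55128205] 156 t range [-0.1243 -0.0909 -0.0582] top z near/far 0.019 0.017 lat -0.0016
tip px 9 t 0.0736
bowl [0.01 0.02]
key [0.06 0.02]
fun [ 0.12 -0.53]
box [-0.05  0.01]
17.8833
```

```bash
python3 -c "
from plant import sign_off
print(sign_off())"
```

```text
the job is handed in; nothing more can be done
None
```

The turntable is locked and I handed the job in at about 17.9 s of the 64 s allowed. I turned the black knob about 48° clockwise until the yoke lined up with the brackets. Then I slid the smallest green-handled rod through all four holes from the +y side, let go and moved the arm clear.

**Seating:** While pushing home, the reaction rose to 14 N, showing the handle meeting the bracket. After release, both views put the handle's back face about 124.5 mm from the turntable's centre (126 mm when fully home). The top view puts the tip 73.6 mm out on the other side (74 mm when home). The handle droops about 2 mm towards its free end.

**Bystanders:** The bowl, clear box and keycap shifted by no more than about 0.25 pixel between the first and last pictures.

**Checks that disagreed:**
- The two cameras differ by 2–3 mm, so I used their average and checked the rod against the brackets within each picture.
- The scene view reads the tip at 68.6 mm, about 5 mm short of home; it had only 6 pixels to go on, so I trusted the top view.
- The funnel reads a 0.5 pixel shift in the top view but none in the scene view, probably a change in shadow.

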